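Plug in the block relay and wind the run timer

ROBOT

A 6-joint arm with a two-finger parallel gripper is mounted at the origin on a cart in front of the work surface, level with it; the furniture and walls round the work are solid. World frame = base frame: x ahead of the robot, y to its left, z up, the work surface at z = 0. Lengths are in m, angles in degrees, forces in N, time in s.
With the tool pointing down it reaches from about 0.25 to 0.775 m from the base axis. Payload 4 kg.
Tool frame: the origin (TCP) lies midway between the tips of the shut fingers; the grasp point (between the pads) lies manip.grip_depth behind it (manip.grip_depth is the distance from the TCP to the grasp point, in m); z points along the fingers, y is the line along which they close (so a half turn about z gives the same grasp; the last joint's range is limited). The gripper opens to 85 mm and grips with 20 to 120 N. Pads are 22 mm wide; open, the fingers measure 114 mm over their backs; the gripper's body (76 mm by 85 mm) begins 54 mm behind the grasp point. The pads swing forward as they close: fully open they stand 13 mm farther back than shut.
Start: joints at [-71.74, 4.996, 78.535, -0, 96.463, -5.907], TCP at [0.225, -0.502, 0.231] pointing down, gripper open.
Joint ranges: [-177.83, 177.83], [-43.37, 116.18], [15.69, 146.23], [-61.86, 241.86], [9.47, 152.12], [-147.06, 147.06]. Speed limits (degrees/s): [159.86, 159.86, 180, 180, 180, 180].

INTERFACE

Orientations are given as a 3x3 rotation matrix whose columns are the frame's x, y, z axes.
In Python, from rig import manip, grab_frame, close_job gives the robot as it stands.
- The arm moves only by the tool servo_tool, never from a script. Its argument "moves" is a list that holds one entry, the list of rows, each a list of 4 numbers: the shift along the tool's x, y, z in a scale on which 1.0 is 0.6 m, then the turn about the tool's z in parts of the range, where 1.0 means pi rad. In form: [[[dx, dy, dz, spin], ...]]. A call has 1 to 8 rows; each row is the pose to reach, as a shift and turn from the pose commanded when the call began, along the tool's axes at that moment; what a row does not reach only later rows make up. A row lasts 1/10 s, in which the tool goes at most 50 mm and 8.59 degrees, less where a joint would pass 70% of its speed; a pose out of reach is approached as far as the arm can. A call with a gripper value outside its range is refused whole. "claw" is the closure, from -1 (fully open) to 1 (shut), set as the call begins (left out, the last holds). The fingers move at their own pace and stop on an object; "grip_force" is the grip in N (left out, the last holds). Time passes only in rows, so rows that repeat a pose let the fingers close. It gives the time, the measured TCP pose, the force, the opening and the grip force at its end, in the units of the state.
- manip.get_obs(): the state, without advancing time (a new reading comes with each control period).
- grab_frame(name): name is "scene" or "top" or "wrist"; returns a dict with "frame" (400x640x3 uint8, blue, green, red), "depth" (400x640 float32, m along the optical axis (not along the pixel's ray), 0 where there is no reading), "fx", "fy", "cx", "cy" (pixels), "dist_coeffs" ([k1, k2, p1, p2, k3] as OpenCV has them; the pictures are not rectified), "camera_from_world" (4x4, takes a point from world to camera coordinates). Camera axes: x right, y up, looking along -z (the intrinsics and any distortion apply to the point x, -y, -z); pixel columns grow to the right and rows downward; lengths in m; the calibration is good to about 2 mm. A picture is of the moment at which its call begins.
- close_job(): hands the job in; it is judged then, once.
The state is a dict: "clock": time; "joints": joint angles; "dq": joint speeds; "effort": joint torques, N m; "ee_pos": TCP position; "ee_rot": TCP orientation; "force": force on the tool from outside, world axes, zero at the start; "ft_torque": the same for the moment, N m; "width": finger opening in m; "finger_force": force on a finger pad.
Only numpy, scipy, OpenCV 4.12 (cv2) and the standard library are available. Lean on these libraries where they do the work, as an engineer would, in place of code of your own. Each camera call takes 0.05 s, during which the arm holds its last target. There are 200 camera calls.

TASK

Plug the block-shaped relay, foot first, into the rectangular socket on the sloping panel of the control unit, fully home so that its shoulder is flush on the panel, and let go of it. Then wind the timer key on the unit's flat deck clockwise all the way to its stop. Leave the round relay standing where it is.

Things in the scene. Friction and masses are not known exactly. Their poses are not given: they have to be found in the camera images.
- block_relay: Block-shaped relay, loose, standing on its foot at any yaw. Grey box body 52 (x) x 36 (y) x 58 (z) mm above a narrower black foot 40 (x) x 28 (y) x 26 mm (tip 34 x 22); 84 mm high in all, about 0.12 kg. Origin: centre of the foot's underside, z up. Shoulder (foot to body step) at z = 26 mm. Fits the socket either way round (half turn about z).
- socket: Rectangular hole in the sloping panel. Origin: centre of its mouth, on the panel surface. z: out of the panel, 30 deg from vertical, leaning to the robot side; x up the slope; y to the left. Hole 44 (x) x 32 (y) mm, 30 deep, 3 mm chamfer, 2 mm play each side of the foot. Relay goes in along -z, its x along this x or -x, until its shoulder meets the panel (its origin at z = -26 mm).
- control_unit: Grey control unit, fixed, 160 (x) x 250 (y) mm. Origin on the worktop; x to its back, y left, z up. Left part (y 0 to 135 mm): 30 deg panel rising from 35 mm height at x = -115 to 102 mm at x = 0. Right part (y -115 to 0): flat deck 85 mm high, x -90 to 45. Socket at (-56, 67) mm, key at (-25, -60) mm in x, y. A 2 mm black bezel frames the socket (inside 60 x 48 mm).
- key (a joint): Angle of the timer's winding key, rad: 0 run down, grows as it turns clockwise seen from above; hard stop at 2.6 = fully wound. Starts between 0 and 0.5. A light spring resists winding, but friction holds the key wherever it is let go; turning takes 0.06 to 0.1 N m. Partial turns with regrasps are fine.
- key_grip (a point): On the key's vertical axis, mid-height of its upright flat steel wing, to grip from above. Turns with the key: x along the wing, y across it, z up. Wing 63 mm long (x), 10 thick (y), from 17 mm below to 17 mm above this point; deck 35 mm below it. A small pointer under the wing on its +x side comes up to a short steel post on the deck when fully wound.
- round_relay: The other relay, loose, not for this socket: grey cylinder 46 mm in diameter on a black foot of 34 mm diameter, 84 mm high, standing 130 mm or more from the block relay. Origin: centre of its underside. Must stay where it stands. Both relays stand on the robot's side of a tall fixed black instrument (face at about x = 0.57 m, y from 0 to 0.35 m): keep clear of it.
There are look-alikes about, which are no part of the job. Leave any red look-alike of the block_relay alone.

How it is judged:
By the outcome, as a careful person would: the job done as asked, in the order asked, and still so for the second after the job is handed in, with the robot touching nothing.
It also fails if it takes over 64 s, if anything falls off the work surface, if the arm or the gripper's body presses on something with over 40 N, if the wrist force passes 120 N, or if a joint passes its speed limit or range.

## Working session

There is one attempt and no reset: what is moved stays moved. The work goes in short steps, Python scripts to look and compute and a tool call to move; the robot and the scene stay as the last step left them, time stands still between calls to the robot, and variables do not carry over. Pictures are saved under pics/ and viewed, at most 10 in all, crops included, and the job is handed in when it is done.

Besides the shell and the picture viewer there is one more tool, called after "Request:" as name(argument=value, ...) on one line, values as JSON. servo_tool: Moves the arm, as the interface text tells. Its arguments: {"type":"object","properties":{"moves":{"type":"array","items":{"type":"array","items":{"type":"array","items":{"type":"number"}}}},"claw":{"type":"number"},"grip_force":{"type":"number"}},"required":["moves"]}

```bash
mkdir -p pics; ls; cat > h.py <<'E'
import numpy as np, cv2
from rig import manip, grab_frame, close_job
def world(f,uv,z=None):
    """pixels -> world points: by depth if z None else ray onto plane z"""
    uv=np.asarray(uv,float).reshape(-1,1,2)
    K=np.array([[f['fx'],0,f['cx']],[0,f['fy'],f['cy']],[0,0,1]])
    n=cv2.undistortPoints(uv,K,np.array(f['dist_coeffs']))[:,0]
    d=np.c_[n[:,0],-n[:,1],-np.ones(len(n))]
    T=np.linalg.inv(f['camera_from_world']); w=d@T[:3,:3].T; o=T[:3,3]
    if z is None:
        p=uv[:,0].astype(int); s=f['depth'][p[:,1],p[:,0]]
    else: s=(z-o[2])/w[:,2]
    return o+w*s[:,None]
def cloud(f):
    h,w=f['depth'].shape; u,v=np.meshgrid(np.arange(w),np.arange(h))
    return world(f,np.c_[u.ravel(),v.ravel()]).reshape(h,w,3)
E
python3 - <<'E'
from h import *
a=grab_frame('top');b=grab_frame('scene')
cv2.imwrite('pics/top.png',a['frame']);cv2.imwrite('pics/scene.png',b['frame'])
o=manip.get_obs();print(o['clock'],o['ee_pos'],o['width'],manip.grip_depth); print(np.round(o['ee_rot'],3))
for f in(a,b): print(np.linalg.inv(f['camera_from_world'])[:3].round(3),f['fx'],f['dist_coeffs'],(f['depth']>0).mean())
E
```

```text
pics
0.1 [ 0.22502979 -0.50135736  0.23022611] 0.0855345112578326 0.0187
[[ 0.912  0.409 -0.001]
 [ 0.409 -0.912  0.002]
 [ 0.    -0.002 -1.   ]]
[[ 0.011  0.997 -0.075  0.46 ]
 [-1.     0.011 -0.006  0.056]
 [-0.005  0.075  0.997  1.318]] 368.55338529987716 [-0.01922225  0.          0.          0.          0.        ] 0.99601171875
[[-0.644  0.307 -0.701 -0.282]
 [-0.765 -0.279  0.581  0.739]
 [-0.017  0.91   0.414  0.603]] 378.4322963426975 [-0.03908606  0.          0.          0.          0.        ] 0.9826015625
```

View pics/top.png

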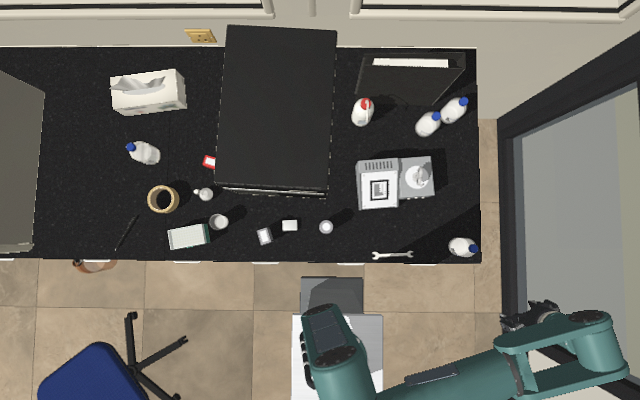

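View pics/scene.png

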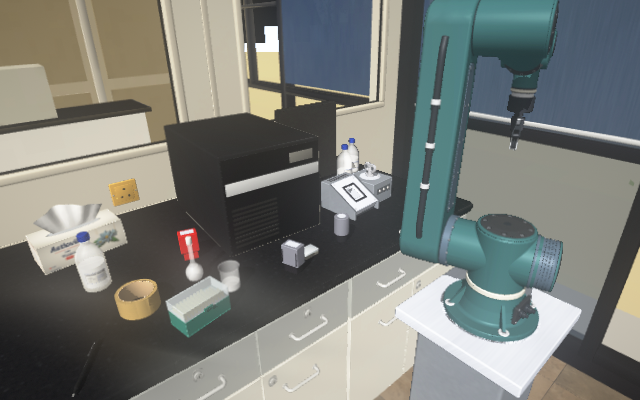

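Top view: control unit at about (395,183), with the socket bezel at (379,189) and the key at (418,176). The round relay is at (326,227), and two block candidates are at (264,236) and (290,226). I'll measure all of these.

```bash
python3 - <<'E'
from h import *
a=grab_frame('top');P=cloud(a);np.set_printoptions(precision=4,suppress=True)
b=grab_frame('scene');Q=cloud(b)
z=P[...,2]
for n,(u0,u1,v0,v1) in dict(A=(250,278,222,250),B=(279,304,214,236),R=(314,338,214,240)).items():
    s=z[v0:v1,u0:u1]; m=s>0.02; print(n,'zmax',np.percentile(s[m],[10,50,90,99]) if m.any() else s.max())
    zt=np.percentile(s[m],90); mm=((s>zt-0.012)).astype(np.uint8)
    c=max(cv2.findContours(mm,cv2.RETR_EXTERNAL,cv2.CHAIN_APPROX_NONE)[0],key=len)[:,0]+[u0,v0]
    w=world(a,c,zt)[:,:2]; r=cv2.minAreaRect((w*1000).astype(np.float32)); print(r)
# control unit: top plane regions
sub=P[150:215,350:440].reshape(-1,3)
deck=sub[(abs(sub[:,2]-.085)<.006)]; print('deck',len(deck),cv2.minAreaRect((deck[:,:2]*1000).astype(np.float32)))
un=sub[(sub[:,2]>.025)&(sub[:,2]<.15)]; print('unit',cv2.minAreaRect((un[:,:2]*1000).astype(np.float32)))
for v in (160,170,180,190,200): print(v,[tuple((P[v,u]*1000).round().astype(int)) for u in (362,379,392,405,430)])
x1=cv2.resize(a['frame'][145:255,245:445],(800,440),interpolation=cv2.INTER_CUBIC)
cv2.imwrite('pics/crop1.png',x1)
x2=cv2.resize(b['frame'][150:280,270:400],(600,600),interpolation=cv2.INTER_CUBIC)
cv2.imwrite('pics/crop2.png',x2)
E
```

```text
A zmax [0.0635 0.0825 0.0867 0.0895]
((423.7111511230469, 248.03720092773438), (50.50266647338867, 36.86241149902344), 19.080778121948242)
B zmax [0.0201 0.0215 0.0229 1.1368]
((461.48284912109375, 168.650390625), (31.496383666992188, 49.31491470336914), 0.6561989784240723)
R zmax [0.08   0.0834 0.0867 0.8023]
((457.7763977050781, 42.993675231933594), (39.8725471496582, 40.00041961669922), 0.6391080021858215)
deck 1390 ((622.0350952148438, -190.15444946289062), (134.8963623046875, 247.14488220214844), 5.751053333282471)
unit ((609.9599609375, -191.79144287109375), (162.4706573486328, 248.61219787597656), 5.3218488693237305)
160 [(np.int64(679), np.int64(-75), np.int64(99)), (np.int64(679), np.int64(-131), np.int64(102)), (np.int64(680), np.int64(-175), np.int64(98)), (np.int64(684), np.int64(-223), np.int64(82)), (np.int64(685), np.int64(-308), np.int64(82))]
170 [(np.int64(646), np.int64(-75), np.int64(97)), (np.int64(646), np.int64(-132), np.int64(97)), (np.int64(646), np.int64(-175), np.int64(101)), (np.int64(649), np.int64(-222), np.int64(83)), (np.int64(650), np.int64(-306), np.int64(85))]
180 [(np.int64(613), np.int64(-76), np.int64(87)), (np.int64(613), np.int64(-133), np.int64(92)), (np.int64(615), np.int64(-178), np.int64(82)), (np.int64(615), np.int64(-222), np.int64(84)), (np.int64(616), np.int64(-307), np.int64(82))]
190 [(np.int64(582), np.int64(-79), np.int64(65)), (np.int64(460), np.int64(56), np.int64(1318)), (np.int64(583), np.int64(-181), np.int64(65)), (np.int64(581), np.int64(-221), np.int64(85)), (np.int64(582), np.int64(-305), np.int64(86))]
200 [(np.int64(549), np.int64(-81), np.int64(47)), (np.int64(549), np.int64(-140), np.int64(47)), (np.int64(550), np.int64(-185), np.int64(47)), (np.int64(553), np.int64(-240), np.int64(2)), (np.int64(555), np.int64(-331), np.int64(-5))]
```

View pics/crop1.png

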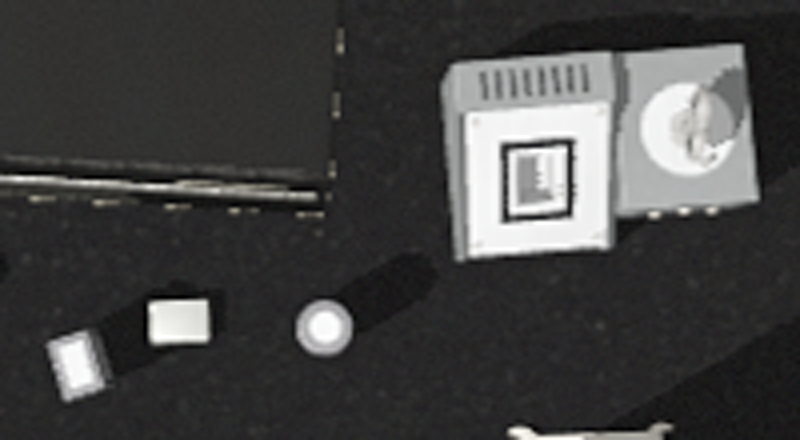

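View pics/crop2.png

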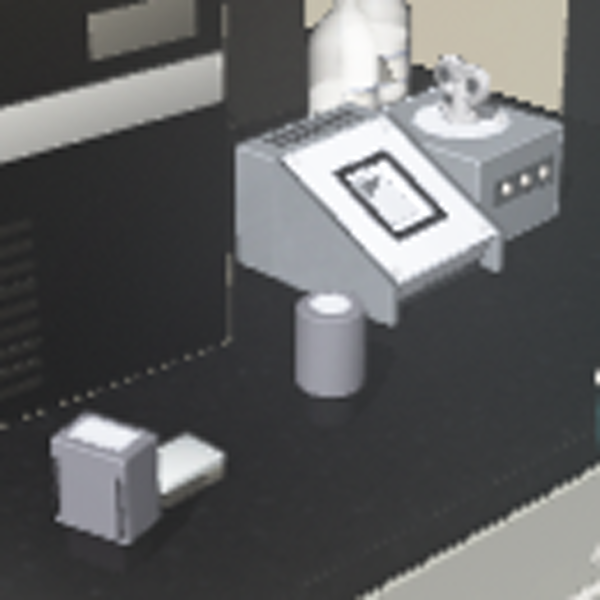

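Crops: the block relay (A) is in crop1 at (78,365), measured at (424,248) mm with its long axis at 19° and its top at 84 mm. The thing next to it (crop1 (178,322)) is a 22 mm high white box. The unit's yaw is about 5.3°, and the key wing lies roughly along x. I'm moving to hover over the relay now.

The manual's scale: shifts go in shares of 0.6 m and turns go in shares of pi rad. Converting my numbers, -0.28 m / 0.6 = -0.4667, -0.245 m / 0.6 = -0.4083.

Request:
servo_tool(moves=[[[0.0417, -0.0533, 0, 0], [0.0883, -0.11, 0, 0], [0.1367, -0.17, 0, 0], [0.185, -0.23, 0, 0], [0.2333, -0.29, 0, 0], [0.2817, -0.3483, 0, 0], [0.33, -0.4083, 0, 0], [0.3783, -0.4667, 0, 0]]], claw=-1)

```text
clock: 1.0
ee_pos: [0.3175, -0.1516, 0.2313]
ee_rot: [[0.913, 0.409, 0.001], [0.409, -0.913, -0.0], [0.001, 0.001, -1.0]]
force: [1.3, -0.4, 0.9]
width: 0.0854
finger_force: 0.0
```

In the tool's units: -0.28 m / 0.6 = -0.4667, -0.252 m / 0.6 = -0.42, 5 degrees / 180 = 0.0278.

Request:
servo_tool(moves=[[[0.0483, -0.06, 0, 0], [0.0967, -0.12, 0, 0], [0.145, -0.18, 0, 0], [0.1933, -0.24, 0, 0], [0.2417, -0.3, 0, 0], [0.29, -0.36, 0, 0], [0.3383, -0.42, 0, 0], [0.3667, -0.4667, 0, 0.0278]]])

```text
clock: 1.8
ee_pos: [0.4038, 0.1948, 0.2309]
ee_rot: [[0.945, 0.328, -0.0], [0.328, -0.945, 0.0], [-0.0, -0.0, -1.0]]
force: [0.4, -0.3, -0.4]
width: 0.0852
finger_force: 0.0
```

```bash
python3 - <<'E'
from h import *
np.set_printoptions(precision=4,suppress=True)
o=manip.get_obs();print(o['clock'],o['ee_pos'],o['ee_rot'],o['joints'],o['force'])
f=grab_frame('wrist');cv2.imwrite('pics/w1.png',f['frame']);print(np.linalg.inv(f['camera_from_world'])[:3])
# bezel from top & scene: dark ring inside panel
a=grab_frame('top')
for n,(u0,u1,v0,v1) in dict(top=(364,398,176,203)).items():
    g=cv2.cvtColor(a['frame'],cv2.COLOR_BGR2GRAY)[v0:v1,u0:u1]
    m=(g<90).astype(np.uint8); cs=cv2.findContours(m,cv2.RETR_EXTERNAL,cv2.CHAIN_APPROX_NONE)[0]
    c=max(cs,key=cv2.contourArea)[:,0]+[u0,v0]; r=cv2.minAreaRect(c.astype(np.float32)); print(r)
    print('bezel ctr', world(a,[r[0]],0.070), world(a,cv2.boxPoints(r),0.07))
E
```

```text
1.8 [0.4038 0.1948 0.2309] [[ 0.9446  0.3283 -0.0003]
 [ 0.3283 -0.9446  0.0002]
 [-0.0002 -0.0003 -1.    ]] [18.4891 -8.1129 91.382   0.0169 96.7418 89.327 ] [ 0.3547 -0.3203 -0.4192]
[[ 0.3288  0.9115  0.2471  0.4652]
 [-0.9444  0.3175  0.0855  0.2166]
 [-0.0006 -0.2614  0.9652  0.3745]]
((378.57940673828125, 189.5323486328125), (19.711002349853516, 18.713947296142578), 85.60128784179688)
bezel ctr [[ 0.5833 -0.1347  0.07  ]] [[ 0.6141 -0.1004  0.07  ]
 [ 0.6197 -0.164   0.07  ]
 [ 0.5526 -0.1689  0.07  ]
 [ 0.5471 -0.1056  0.07  ]]
```

View pics/w1.png

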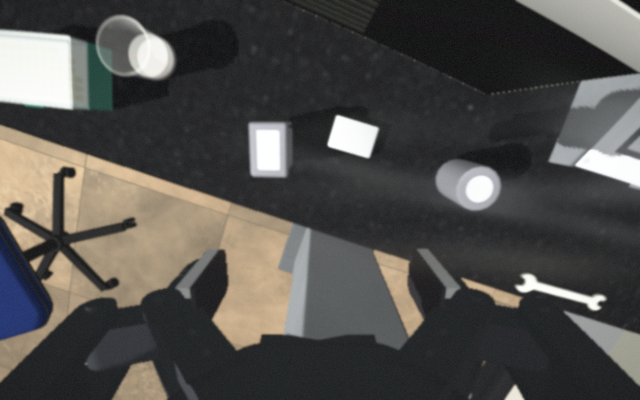

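Wrist view: the relay is upright and aligned in the image at (268,150), with the white box at (353,136) and the round relay at (468,185). Next I refine the relay's pose from the wrist depth.

```bash
cat >> h.py <<'E'
def toprect(f,c,r,zlo,zhi):
    "min-area rect (mm, world xy) of cloud points within r of c, zlo<z<zhi"
    P=cloud(f).reshape(-1,3); m=(np.hypot(P[:,0]-c[0],P[:,1]-c[1])<r)&(P[:,2]>zlo)&(P[:,2]<zhi)
    return m.sum(),P[m,2].mean(),cv2.minAreaRect((P[m,:2]*1000).astype(np.float32))
E
python3 - <<'E'
from h import *
f=grab_frame('wrist')
print(toprect(f,(.424,.248),.045,.078,.092))
a=grab_frame('top'); print(toprect(a,(.424,.248),.045,.072,.095))
print(toprect(f,(.458,.043),.045,.078,.092))
E
```

```text
(np.int64(2102), np.float64(0.08504897479657014), ((424.27386474609375, 251.30364990234375), (52.23881149291992, 36.36692810058594), 18.698484420776367))
(np.int64(24), np.float64(0.08278150373126235), ((444.76556396484375, 255.42457580566406), (7.399499416351318, 31.846458435058594), 16.578723907470703))
(np.int64(1641), np.float64(0.08471311335285872), ((457.9189758300781, 45.093017578125), (44.46256637573242, 45.21578598022461), 55.844669342041016))
```

In the tool's units: 0.188 m / 0.6 = 0.3133, 0.12 m / 0.6 = 0.2, 0.4 degrees / 180 = 0.0022.

Request:
servo_tool(moves=[[[0.0317, -0.0383, 0.0333, 0.0022], [0.0627, -0.0762, 0.0833, 0.0022], [0.0627, -0.0762, 0.1417, 0.0022], [0.0627, -0.0762, 0.2, 0.0022], [0.0627, -0.0762, 0.25, 0.0022], [0.0627, -0.0762, 0.2917, 0.0022], [0.0627, -0.0762, 0.3133, 0.0022], [0.0627, -0.0762, 0.3133, 0.0022]]])

```text
clock: 2.8
ee_pos: [0.423, 0.2458, 0.0415]
ee_rot: [[0.947, 0.32, -0.004], [0.32, -0.947, -0.002], [-0.004, 0.001, -1.0]]
force: [0.2, 0.6, 0.3]
width: 0.0848
finger_force: 0.0
```

Request:
servo_tool(moves=[[[0, 0, 0, 0], [0, 0, 0, 0], [0, 0, 0, 0], [0, 0, 0, 0], [0, 0, 0, 0], [0, 0, 0, 0], [0, 0, 0, 0], [0, 0, 0, 0]]], claw=1, grip_force=20)

```text
clock: 3.6
ee_pos: [0.425, 0.2481, 0.0445]
ee_rot: [[0.947, 0.322, 0.002], [0.322, -0.947, 0.001], [0.002, -0.0, -1.0]]
force: [-0.1, -0.1, 5.5]
width: 0.0351
finger_force: 30.6
```

Relay gripped. The tool can't tilt, so I'll pivot the relay 30° in the grip against an edge of the unit. I'm lifting it and checking the shape of the unit's front face in the scene depth.

In the tool's units: 0.22 m / 0.6 = 0.3667, 0.175 m / 0.6 = 0.2917.

Request:
servo_tool(moves=[[[0, 0, -0.0333, 0], [0, 0, -0.1, 0], [0, 0, -0.1667, 0], [0, 0.0667, -0.2167, 0], [0, 0.1417, -0.2333, 0], [0, 0.2167, -0.2333, 0], [0, 0.2917, -0.2333, 0], [0, 0.3667, -0.2333, 0]]])

```text
clock: 4.4
ee_pos: [0.4948, 0.0378, 0.1826]
ee_rot: [[0.947, 0.322, -0.001], [0.322, -0.947, 0.0], [-0.001, -0.0, -1.0]]
force: [-0.2, 0.6, -1.1]
width: 0.0356
finger_force: 29.9
```

```bash
python3 - <<'E'
from h import *
b=grab_frame('scene');P=cloud(b).reshape(-1,3)
yaw=np.radians(5.3);R=np.array([[np.cos(yaw),-np.sin(yaw)],[np.sin(yaw),np.cos(yaw)]])
q=np.c_[(P[:,:2]-[.6458,-.1975])@R,P[:,2]]*1000
for y in(20,50,67,110,-30,-60,-90):
    m=(abs(q[:,1]-y)<4)&(q[:,0]>-170)&(q[:,0]<20)&(q[:,2]>-5); s=q[m]; s=s[np.argsort(s[:,2])]
    print(y,[tuple(k.round().astype(int).tolist()) for k in s[::max(1,len(s)//25),[0,2]]])
c=cv2.resize(b['frame'][170:225,310:400],(800,490),interpolation=cv2.INTER_CUBIC);cv2.imwrite('pics/c3.png',c)
E
```

```text
20 [(-146, -3), (-168, -1), (-129, -1), (-114, 0), (-164, 0), (-144, 1), (-100, 3), (-101, 12), (-105, 19), (-108, 37), (-108, 39), (-100, 43), (-91, 47), (-84, 50), (-76, 54), (-78, 59), (-66, 62), (-53, 67), (-51, 71), (-47, 74), (-39, 78), (-28, 85), (-19, 90), (-9, 95), (-5, 98), (5, 102)]
50 [(-163, -4), (-158, -2), (-163, -2), (-137, -1), (-146, 0), (-136, 2), (-105, 19), (-110, 33), (-43, 39), (-96, 42), (-35, 45), (-87, 47), (-62, 48), (-38, 49), (-61, 52), (-49, 53), (-81, 53), (-30, 55), (-45, 56), (-65, 57), (-33, 59), (-44, 63), (-62, 64), (-44, 67), (-54, 70), (-46, 74), (-31, 79), (-29, 86), (-18, 90), (-5, 99)]
67 [(-151, -3), (-159, -2), (-150, -2), (-96, -1), (-107, -1), (-119, -1), (-102, -1), (-122, 0), (-145, 0), (-169, 0), (-158, 0), (-160, 1), (-99, 3), (-101, 7), (-106, 20), (-109, 27), (-113, 34), (-104, 36), (-108, 38), (-104, 41), (-99, 42), (-100, 45), (-90, 48), (-84, 52), (-77, 53), (-77, 55), (-31, 67), (-34, 73), (-34, 77), (-36, 80), (-32, 84), (-30, 86), (-21, 88), (-26, 89), (-22, 90)]
110 [(-128, -3), (-154, -2), (-160, -2), (-148, -2), (-137, -1), 
[... 612 characters left out ...]
60, 85), (-17, 86), (18, 86), (-6, 86), (-50, 88)]
-60 [(-91, -4), (-139, -1), (-166, 0), (-143, 0), (-131, 0), (-147, 1), (-90, 8), (-91, 24), (-90, 40), (-89, 56), (-90, 73), (-87, 81), (-89, 85), (-76, 86), (-5, 87), (-12, 92), (-4, 95), (-35, 104), (-10, 109), (-2, 114), (-4, 119), (-25, 121), (-24, 124), (-6, 127), (-24, 129), (-51, 130), (-25, 133), (-24, 135), (-12, 136)]
-90 [(-154, -3), (-141, -2), (-134, -2), (-91, -2), (-119, -1), (-159, -1), (-112, -1), (-133, -1), (-99, 0), (-124, 1), (-140, 1), (-88, 11), (-91, 15), (-91, 20), (-94, 24), (-90, 32), (-90, 36), (-90, 43), (-94, 54), (-90, 59), (-88, 64), (-89, 71), (-92, 83), (-61, 84), (-65, 85), (-60, 85), (-55, 86), (-20, 86)]
```

View pics/c3.png

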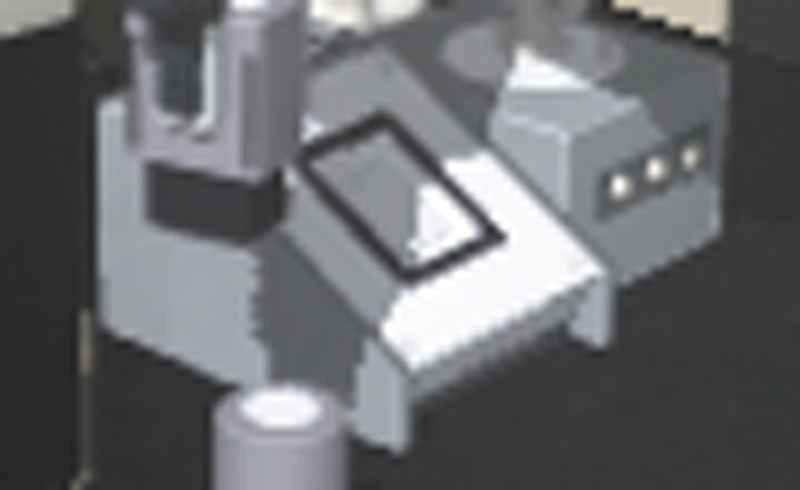

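The crop shows the panel's front lip is a clean overhanging edge (z≈34, x≈-114 in the unit frame), and the relay hangs upright in the grip. I'm moving in front of it with the hand turned half round, then pushing.

In the tool's units: 0.169 m / 0.6 = 0.2817, 0.165 m / 0.6 = 0.275, -68 degrees / 180 = -0.3778.

Request:
servo_tool(moves=[[[-0.0167, 0.04, 0, -0.0472], [-0.0333, 0.08, 0, -0.0944], [-0.05, 0.12, 0, -0.1417], [-0.0667, 0.16, 0, -0.1889], [-0.0833, 0.2, 0, -0.2361], [-0.1, 0.24, 0, -0.2833], [-0.1167, 0.275, 0, -0.3306], [-0.1217, 0.2817, 0, -0.3778]]])

```text
clock: 5.25
ee_pos: [0.4795, -0.1461, 0.1821]
ee_rot: [[0.053, 0.999, -0.002], [0.999, -0.053, -0.0], [-0.0, -0.002, -1.0]]
force: [-0.4, 0.3, -1.1]
width: 0.0356
finger_force: 29.9
```

In the tool's units: -68 degrees / 180 = -0.3778.

Request:
servo_tool(moves=[[[0, 0, 0, -0.0472], [0, 0, 0, -0.0944], [0, 0, 0, -0.1417], [0, 0, 0, -0.1889], [0, 0, 0, -0.2361], [0, 0, 0, -0.2833], [0, 0, 0, -0.3306], [0, 0, 0, -0.3778]]])

```text
clock: 6.05
ee_pos: [0.4798, -0.1437, 0.1822]
ee_rot: [[-0.907, 0.421, -0.002], [0.421, 0.907, 0.001], [0.002, -0.0, -1.0]]
force: [1.0, 0.2, -1.3]
width: 0.0359
finger_force: 29.9
```

In the tool's units: 0.112 m / 0.6 = 0.1867, 0.1 m / 0.6 = 0.1667, -30.5 degrees / 180 = -0.1694.

Request:
servo_tool(moves=[[[0, 0, 0.0333, -0.0472], [0, 0, 0.0667, -0.0944], [0, 0, 0.1, -0.1417], [0, 0, 0.1333, -0.1694], [0, 0, 0.1667, -0.1694], [0, 0, 0.1867, -0.1694], [0, 0, 0.1867, -0.1694], [0, 0, 0.1867, -0.1694]]])

```text
clock: 6.85
ee_pos: [0.4804, -0.1441, 0.0715]
ee_rot: [[-0.996, -0.092, -0.0], [-0.092, 0.996, -0.0], [0.0, -0.0, -1.0]]
force: [1.4, -0.3, 0.0]
width: 0.0357
finger_force: 29.9
```

In the tool's units: -0.042 m / 0.6 = -0.07, -0.038 m / 0.6 = -0.0633.

Request:
servo_tool(moves=[[[-0.0167, 0, 0, 0], [-0.0333, 0, 0, 0], [-0.0433, 0, 0, 0], [-0.05, 0, 0, 0], [-0.0567, 0, 0, 0], [-0.0633, 0, 0, 0], [-0.07, 0, 0, 0], [-0.07, 0, 0, 0]]])

```text
clock: 7.65
ee_pos: [0.5208, -0.1407, 0.0718]
ee_rot: [[-0.996, -0.092, -0.004], [-0.092, 0.996, -0.001], [0.004, -0.0, -1.0]]
force: [-5.9, -0.3, 4.2]
width: 0.0357
finger_force: 30.5
```

```bash
cat >> h.py <<'E'
def tilt(r=.05):
    "lean of the held relay seen by scene cam: fit planes to grey points near the grasp point"
    o=manip.get_obs(); b=grab_frame('scene'); P=cloud(b); p=np.array(o['ee_pos'])
    h,s,v=cv2.split(cv2.cvtColor(b['frame'],cv2.COLOR_BGR2HSV))
    m=np.linalg.norm(P-(p+[0,0,.0187]),axis=2)<r
    uv=np.argwhere(m); u0,u1=uv[:,1].min(),uv[:,1].max();v0,v1=uv[:,0].min(),uv[:,0].max()
    return b,(u0-15,u1+15,v0-15,v1+15)
E
python3 - <<'E'
from h import *
print(manip.get_obs()['force'],manip.get_obs()['ft_torque'])
b,(u0,u1,v0,v1)=tilt(); c=b['frame'][v0:v1,u0:u1]; k=min(800/c.shape[1],600/c.shape[0]); cv2.imwrite('pics/t1.png',cv2.resize(c,None,fx=k,fy=k,interpolation=cv2.INTER_CUBIC)); print(u0,u1,v0,v1,k)
E
```

```text
[-5.94486451 -0.33223743  4.2061942 ] [-0.14296918  1.08465268  0.01664996]
345 394 162 220 10.344827586206897
```

View pics/t1.png

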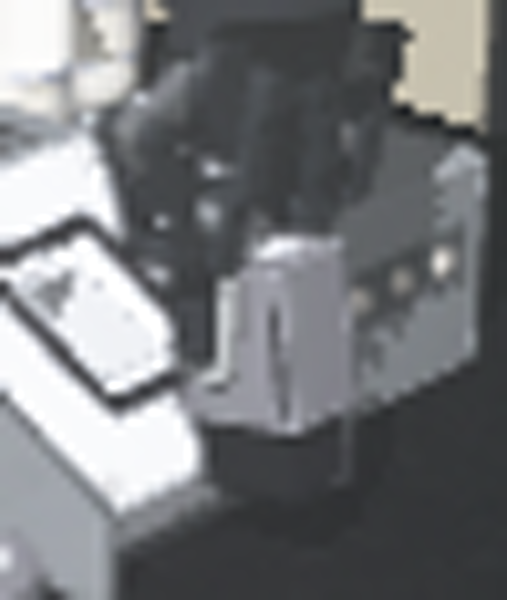

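Crop t1: the relay is in the grip at (270,330), beginning to lean against the lip with 6 N. I push further and measure the lean.

In the tool's units: -0.014 m / 0.6 = -0.0233, -0.012 m / 0.6 = -0.02.

Request:
servo_tool(moves=[[[-0.005, 0, 0, 0], [-0.01, 0, 0, 0], [-0.015, 0, 0, 0], [-0.02, 0, 0, 0], [-0.0233, 0, 0, 0], [-0.0233, 0, 0, 0]]])

```text
clock: 8.3
ee_pos: [0.5346, -0.1394, 0.0714]
ee_rot: [[-0.996, -0.092, -0.005], [-0.092, 0.996, -0.001], [0.005, -0.0, -1.0]]
force: [-5.8, -0.4, 2.8]
width: 0.0356
finger_force: 30.2
```

```bash
cat >> h.py <<'E'
def lean():
    "lean (deg) of the relay's -x side face in unit frame, from scene depth, hand at yaw 5.3 or 185.3"
    o=manip.get_obs(); print(o['clock'],o['ee_pos'].round(4) if hasattr(o['ee_pos'],'round') else o['ee_pos'],np.round(o['force'],1))
    b=grab_frame('scene'); P=cloud(b).reshape(-1,3); y=np.radians(5.3)
    R=np.array([[np.cos(y),-np.sin(y)],[np.sin(y),np.cos(y)]])
    d=P-np.array(o['ee_pos'])-[0,0,.0187]; q=np.c_[d[:,:2]@R,d[:,2]]*1000
    for lo,hi in((-30,30),(-38,5),(-45,-5)):
        m=(abs(q[:,1])<14)&(q[:,0]<-5)&(q[:,0]>-70)&(q[:,2]>lo)&(q[:,2]<hi); s=q[m]
        if len(s)<6: continue
        k,c=np.polyfit(s[:,2],s[:,0],1); r=abs(s[:,0]-np.polyval((k,c),s[:,2])); g=r<3
        if g.sum()>5: k,c=np.polyfit(s[g,2],s[g,0],1)
        print(lo,hi,len(s),g.sum(),'dx/dz angle',np.degrees(np.arctan(k)).round(1),'x0',c.round(1))
E
python3 - <<'E'
from h import *
lean()
E
```

```text
8.3 [ 0.5346 -0.1394  0.0714] [-5.8 -0.4  2.8]
-30 30 114 77 dx/dz angle 20.9 x0 -35.0
-38 5 78 52 dx/dz angle 8.0 x0 -37.1
-45 -5 77 35 dx/dz angle -1.9 x0 -41.6
```

```bash
python3 - <<'E'
from h import *
o=manip.get_obs(); f=grab_frame('wrist'); P=cloud(f); R=np.array(o['ee_rot']); d=(P-np.array(o['ee_pos']))@R*1000
m=(abs(d[...,1])<13)&(abs(d[...,0])<60)&(d[...,2]>-80)&(d[...,2]<60)
# profile in tool x-z plane (z down)
s=d[m][:,[0,2]]; s=s[np.argsort(s[:,0])]
print(len(s)); print([tuple(k.round().astype(int).tolist()) for k in s[::max(1,len(s)//60)]])
cv2.imwrite('pics/w2.png',f['frame'])
E
```

```text
12817
[(-24, -31), (-20, -35), (-17, -35), (-14, -37), (-12, -38), (-10, -39), (-7, -39), (-5, -40), (-3, -41), (-1, -42), (0, -43), (2, -43), (4, -44), (6, -44), (7, -45), (9, -46), (10, -73), (11, -77), (11, -75), (11, -77), (12, -77), (12, -47), (12, -78), (13, -48), (14, -47), (16, -48), (17, -49), (18, -49), (19, -50), (21, -48), (22, -50), (23, -50), (23, -48), (24, -48), (25, -48), (25, -45), (26, -43), (26, -43), (27, -42), (27, -42), (28, -40), (29, -38), (29, -35), (30, -34), (31, -32), (31, -32), (32, -29), (33, -26), (34, -23), (34, -23), (35, -18), (36, -18), (37, -13), (38, -12), (39, -8), (41, -5), (42, 12), (42, 14), (43, 1), (44, 21), (46, 27)]
```

View pics/w2.png

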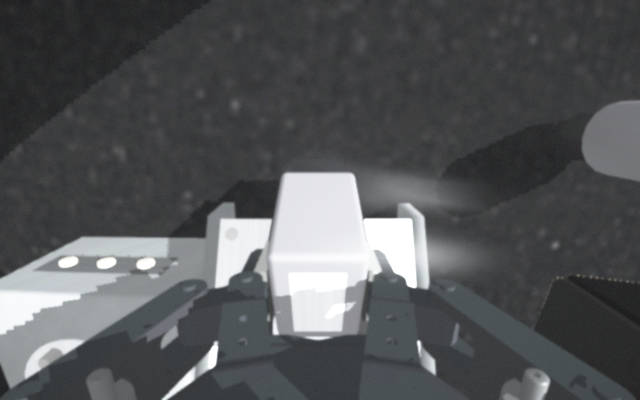

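The wrist view shows the relay clearly in the grip (body at (320,240)), and the depth profile gives a lean of about 22°. I push a little more.

In the tool's units: -0.009 m / 0.6 = -0.015, -0.006 m / 0.6 = -0.01.

Request:
servo_tool(moves=[[[-0.005, 0, -0.0017, 0], [-0.01, 0, -0.0033, 0], [-0.015, 0, -0.005, 0], [-0.015, 0, -0.005, 0]]])

```text
clock: 8.8
ee_pos: [0.5424, -0.1381, 0.0727]
ee_rot: [[-0.996, -0.092, -0.008], [-0.092, 0.996, 0.001], [0.008, 0.001, -1.0]]
force: [-5.5, -1.3, -0.6]
width: 0.0357
finger_force: 29.5
```

```bash
cat >> h.py <<'E'
def prof(show=True):
    "relay lean in tool x-z plane (deg) and its axis, from wrist depth; returns lean, origin (foot underside centre) in tool mm"
    o=manip.get_obs(); f=grab_frame('wrist'); P=cloud(f); R=np.array(o['ee_rot']); d=(P-np.array(o['ee_pos']))@R*1000
    m=(abs(d[...,1])<11)&(abs(d[...,0])<70)&(d[...,2]>-72)&(d[...,2]<25); s=d[m][:,[0,2]]
    rng=np.random.default_rng(0); out=[]
    for t in range(2):   # two biggest lines by RANSAC
        best=None
        for i in range(400):
            a,b=s[rng.integers(len(s),size=2)]; v=b-a; L=np.hypot(*v)
            if L<15: continue
            n=np.array([-v[1],v[0]])/L; g=abs((s-a)@n)<1.2
            if best is None or g.sum()>best.sum(): best=g
        q=s[best]; vx,vy,x0,y0=cv2.fitLine(q.astype(np.float32),cv2.DIST_HUBER,0,.01,.01).ravel()
        tt=(q-[x0,y0])@[vx,vy]; lo,hi=np.percentile(tt,[1,99])
        e=np.array([[x0,y0]])+np.outer([lo,hi],[vx,vy]); out.append(e)
        print('line n',best.sum(),'ang',np.degrees(np.arctan2(vy,vx)).round(1),'ends',e.round(1).tolist()); s=s[~best]
    print(o['clock'],np.round(o['ee_pos'],4),np.round(o['force'],1),o['width'])
E
python3 -c "
from h import *
prof()"
```

```text
line n 5555 ang 63.4 ends [[21.4, -52.4], [45.7, -3.9]]
line n 3772 ang -26.3 ends [[-22.3, -31.4], [19.7, -52.1]]
8.8 [ 0.5424 -0.1381  0.0727] [-5.5 -1.3 -0.6] 0.03571123781653806
```

In the tool's units: -0.006 m / 0.6 = -0.01, -0.003 m / 0.6 = -0.005.

Request:
servo_tool(moves=[[[-0.005, 0, -0.0017, 0], [-0.01, 0, -0.0033, 0], [-0.01, 0, -0.0033, 0]]])

```text
clock: 9.15
ee_pos: [0.5496, -0.1376, 0.0757]
ee_rot: [[-0.996, -0.092, -0.004], [-0.092, 0.996, 0.0], [0.004, 0.001, -1.0]]
force: [-4.1, 0.8, 0.6]
width: 0.0356
finger_force: 29.8
```

```bash
python3 -c "
from h import *
prof()"
```

```text
line n 5973 ang 60.4 ends [[20.4, -53.2], [47.4, -5.7]]
line n 3406 ang -29.2 ends [[-21.4, -30.7], [18.7, -53.0]]
9.15 [ 0.5496 -0.1376  0.0757] [-4.1  0.8  0.6] 0.035618892755108975
```

Lean is 29.4°. I back off, lift, turn the hand back, and look at the socket with the wrist camera.

In the tool's units: -0.12 m / 0.6 = -0.2, -0.09 m / 0.6 = -0.15, 34 degrees / 180 = 0.1889.

Request:
servo_tool(moves=[[[0.0167, 0, 0, 0], [0.05, 0, -0.0083, 0], [0.0833, 0, -0.05, 0], [0.1083, 0, -0.1, 0], [0.1083, 0, -0.15, 0.0472], [0.1083, 0, -0.1833, 0.0944], [0.1083, 0, -0.2, 0.1417], [0.1083, 0, -0.2, 0.1889]]])

```text
clock: 10.0
ee_pos: [0.4879, -0.1442, 0.1996]
ee_rot: [[-0.874, 0.486, 0.008], [0.486, 0.874, -0.003], [-0.008, 0.002, -1.0]]
force: [-0.1, -0.3, -1.0]
width: 0.0358
finger_force: 29.5
```

In the tool's units: 68 degrees / 180 = 0.3778.

Request:
servo_tool(moves=[[[0, 0, 0, 0.0472], [0, 0, 0, 0.0944], [0, 0, 0, 0.1417], [0, 0, 0, 0.1889], [0, 0, 0, 0.2361], [0, 0, 0, 0.2833], [0, 0, 0, 0.3306], [0, 0, 0, 0.3778]]])

```text
clock: 10.8
ee_pos: [0.4867, -0.1437, 0.1968]
ee_rot: [[0.123, 0.992, 0.003], [0.992, -0.123, -0.001], [-0.0, 0.003, -1.0]]
force: [0.3, -0.0, -1.1]
width: 0.0358
finger_force: 29.5
```

In the tool's units: 68 degrees / 180 = 0.3778.

Request:
servo_tool(moves=[[[0, 0, 0, 0.0472], [0, 0, 0, 0.0944], [0, 0, 0, 0.1417], [0, 0, 0, 0.1889], [0, 0, 0, 0.2361], [0, 0, 0, 0.2833], [0, 0, 0, 0.3306], [0, 0, 0, 0.3778]]])

```text
clock: 11.6
ee_pos: [0.4867, -0.1437, 0.1967]
ee_rot: [[0.966, 0.258, 0.003], [0.258, -0.966, -0.001], [0.003, 0.001, -1.0]]
force: [-0.7, 0.3, -2.0]
width: 0.0355
finger_force: 29.5
```

In the tool's units: 10 degrees / 180 = 0.0556.

Request:
servo_tool(moves=[[[0, 0, 0, 0.0444], [0, 0, 0, 0.0556], [0, 0, 0, 0.0556], [0, 0, 0, 0.0556]]])

```text
clock: 12.0
ee_pos: [0.4864, -0.1436, 0.1966]
ee_rot: [[0.996, 0.093, 0.002], [0.093, -0.996, -0.0], [0.002, 0.001, -1.0]]
force: [0.2, 0.1, -1.0]
width: 0.0359
finger_force: 29.5
```

```bash
python3 - <<'E'
from h import *
prof()
o=manip.get_obs();print(np.round(o['ee_rot'],4).tolist(),o['joints'])
f=grab_frame('wrist');cv2.imwrite('pics/w3.png',f['frame'])
E
```

```text
line n 5916 ang 60.5 ends [[18.4, -53.2], [44.9, -6.2]]
line n 3469 ang -29.0 ends [[-24.4, -30.3], [16.6, -52.9]]
12.0 [ 0.4864 -0.1436  0.1966] [ 0.2  0.1 -1. ] 0.035865495052313685
[[0.9957, 0.0926, 0.0013], [0.0926, -0.9957, -0.0003], [0.0013, 0.0004, -1.0]] [-2.28669923e+01  1.01246864e-02  8.76528154e+01  1.21990088e-02
  9.22603097e+01  6.18197131e+01]
```

View pics/w3.png

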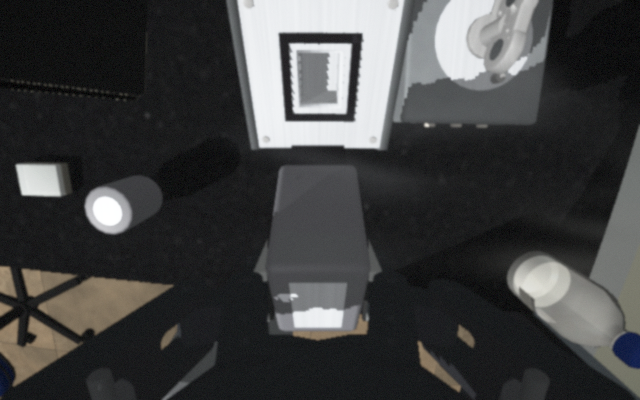

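Wrist view: the socket bezel is at (320,78) with the panel all round it, and the relay is in the grip at (320,240). I measure both with the same camera.

```bash
cat >> h.py <<'E'
def socket(box):
    u0,u1,v0,v1=box
    o=manip.get_obs(); f=grab_frame('wrist'); R=np.array(o['ee_rot']); p=np.array(o['ee_pos'])
    g=cv2.cvtColor(f['frame'],cv2.COLOR_BGR2GRAY); P=cloud(f)
    m=(g[v0:v1,u0:u1]<60).astype(np.uint8)
    cs,hi=cv2.findContours(m,cv2.RETR_CCOMP,cv2.CHAIN_APPROX_NONE)
    c=max(cs,key=cv2.contourArea); i=[k for k in range(len(cs)) if cs[k] is c][0]
    # panel plane from bright points around the bezel
    x,y,w,h=cv2.boundingRect(c); x+=u0;y+=v0
    uu,vv=np.meshgrid(np.r_[x-15:x-4,x+w+4:x+w+15],np.arange(y,y+h)); q=P[vv.ravel(),uu.ravel()]
    ctr=q.mean(0); n=np.linalg.svd(q-ctr)[2][2]; n*=np.sign(n[2]); print('normal',n.round(3),'lean',np.degrees(np.arccos(n[2])).round(1),'yaw',np.degrees(np.arctan2(-n[1],-n[0])).round(2),'rms',np.std((q-ctr)@n))
    res=[]
    xs=np.array([-n[2],0,n[0]]); xs=np.array([np.sqrt(1-n[2]**2)*0+1,0,0]); xs=xs-n*(xs@n)
    yaw=np.arctan2(-n[1],-n[0]); e=np.array([np.cos(yaw),np.sin(yaw),0]); xs=e-n*(e@n); xs/=np.linalg.norm(xs); ys=np.cross(n,xs)
    T=np.linalg.inv(f['camera_from_world'])[:3,3]
    for k in [i]+[j for j in range(len(cs)) if hi[0][j][3]==i and cv2.contourArea(cs[j])>300]:
        w0=world(f,cs[k][:,0]+[u0,v0],0.0); d=w0-T; t=((ctr-T)@n)/(d@n); W=T+d*t[:,None]
        ab=np.c_[(W-ctr)@xs,(W-ctr)@ys]*1000; r=cv2.minAreaRect(ab.astype(np.float32))
        S=ctr+(xs*r[0][0]+ys*r[0][1])/1000; print('rect',np.round(r[1],1),round(r[2],2),'S world',S.round(4),'tool mm',((S-p)@R*1000).round(1)); res.append(S)
    return res,n
E
python3 - <<'E'
from h import *
socket((262,380,18,135))
# lateral position of relay in the tool frame
o=manip.get_obs(); f=grab_frame('wrist'); P=cloud(f); R=np.array(o['ee_rot']); d=(P-np.array(o['ee_pos']))@R*1000
for z0,z1 in((-50,-40),(-38,-30),(-28,-20),(-20,-10)):
    m=(d[...,2]>z0)&(d[...,2]<z1)&(abs(d[...,1])<40)&(d[...,0]>12)&(d[...,0]<45); print(z0,m.sum(),np.percentile(d[m][:,1],[1,5,50,95,99]).round(1))
E
```

```text
normal [-0.71  -0.065  0.702] lean 45.4 yaw 5.27 rms 0.013337142808705214
rect [85.7 63.5] 0.1 S world [ 0.5833 -0.1361  0.0675] tool mm [ 97.1   1.4 129.1]
rect [74.9 54.6] 0.1 S world [ 0.5832 -0.1361  0.0674] tool mm [ 97.    1.3 129.3]
-50 2858 [-26.3 -17.2  -0.   16.8  25.8]
-38 1646 [-18.3 -16.5  -0.4  16.   17.9]
-28 1369 [-18.3 -16.3  -0.   16.   17.9]
-20 1449 [-18.3 -16.6  -0.4  16.   17.8]
```

```bash
sed -i "s/ctr=q.mean(0); n=np.linalg.svd/q=q[(q[:,2]>.03)\&(q[:,2]<.11)]; n0=np.array([-.4979,-.0462,.866]); r0=q@n0; q=q[abs(r0-np.median(r0))<.004]; ctr=q.mean(0); n=np.linalg.svd/" h.py
python3 - <<'E'
from h import *
socket((262,380,18,135))
E
```

```text
normal [-0.501 -0.045  0.864] lean 30.2 yaw 5.09 rms 0.0006944364600434558
rect [72.9 61.9] 0.26 S world [ 0.5846 -0.1363  0.0686] tool mm [ 98.4   1.8 127.8]
rect [63.7 53. ] 0.25 S world [ 0.5841 -0.136   0.0684] tool mm [ 98.    1.4 128. ]
```

Request:
servo_tool(moves=[[[0.0433, 0.0025, 0, 0], [0.0867, 0.0025, 0, 0], [0.0867, 0.0025, 0.05, 0], [0.0867, 0.0025, 0.0917, 0], [0.0867, 0.0025, 0.1167, 0], [0.0867, 0.0025, 0.1308, 0], [0.0867, 0.0025, 0.1308, 0], [0.0867, 0.0025, 0.1308, 0]]])

```text
clock: 13.05
ee_pos: [0.5388, -0.1407, 0.119]
ee_rot: [[0.996, 0.092, 0.002], [0.092, -0.996, -0.001], [0.002, 0.001, -1.0]]
force: [-0.1, 0.1, -0.6]
width: 0.0362
finger_force: 29.6
```

```bash
python3 - <<'E'
from h import *
prof()
f=grab_frame('wrist');cv2.imwrite('pics/w4.png',f['frame'])
E
```

```text
line n 5925 ang 60.6 ends [[18.4, -53.2], [44.9, -6.1]]
line n 3481 ang -29.0 ends [[-24.5, -30.1], [16.6, -53.0]]
13.05 [ 0.5388 -0.1407  0.119 ] [-0.1  0.1 -0.6] 0.036178577970345946
```

View pics/w4.png

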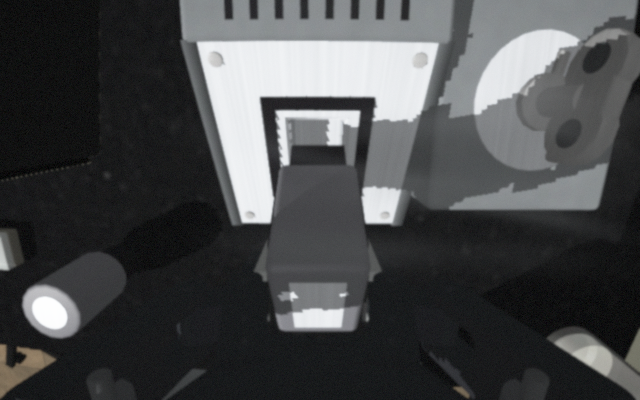

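Wrist view: the foot (about (318,155)) is centred on the hole (277–358). I insert along the socket axis.

In the tool's units: 0.025 m / 0.6 = 0.0417, 0.0225 m / 0.6 = 0.0375.

Request:
servo_tool(moves=[[[0.0042, 0, 0.0072, 0], [0.0083, 0, 0.0145, 0], [0.0125, 0, 0.0217, 0], [0.0167, 0, 0.0288, 0], [0.0192, 0, 0.0333, 0], [0.0217, 0, 0.0375, 0], [0.0242, 0, 0.0417, 0], [0.0242, 0, 0.0417, 0]]])

```text
clock: 13.95
ee_pos: [0.5525, -0.1389, 0.0923]
ee_rot: [[0.996, 0.092, -0.001], [0.092, -0.996, 0.0], [-0.001, -0.0, -1.0]]
force: [-1.0, -0.2, -1.2]
width: 0.0354
finger_force: 29.6
```

```bash
python3 - <<'E'
from h import *
prof()
E
```

```text
line n 6057 ang 60.4 ends [[18.2, -53.1], [54.6, 10.8]]
line n 3453 ang -29.1 ends [[-24.4, -30.2], [16.5, -52.9]]
13.95 [ 0.5525 -0.1389  0.0923] [-1.  -0.2 -1.2] 0.03540198943124776
```

Request:
servo_tool(moves=[[[0.0025, 0, 0.0043, 0], [0.005, 0, 0.0087, 0], [0.0075, 0, 0.013, 0], [0.01, 0, 0.0173, 0], [0.0117, 0, 0.0202, 0], [0.0133, 0, 0.0232, 0], [0.0142, 0, 0.0245, 0], [0.0142, 0, 0.0245, 0]]])

```text
clock: 14.8
ee_pos: [0.5607, -0.1383, 0.0786]
ee_rot: [[0.996, 0.092, -0.001], [0.092, -0.996, -0.0], [-0.001, 0.0, -1.0]]
force: [-4.0, -0.2, 2.8]
width: 0.0352
finger_force: 29.9
```

```bash
python3 - <<'E'
from h import *
prof()
E
```

```text
line n 6086 ang 60.5 ends [[18.3, -53.1], [46.7, -3.1]]
line n 3483 ang -29.2 ends [[-24.3, -30.1], [16.7, -53.0]]
14.8 [ 0.5607 -0.1383  0.0786] [-4.  -0.2  2.8] 0.035224315065197395
```

In the tool's units: 0.0045 m / 0.6 = 0.0075, 0.001 m / 0.6 = 0.0017.

Request:
servo_tool(moves=[[[0.0008, 0, 0.0028, 0], [0.0017, 0, 0.0057, 0], [0.0025, 0, 0.0075, 0], [0.0025, 0, 0.0075, 0]]])

```text
clock: 15.25
ee_pos: [0.5606, -0.1383, 0.0782]
ee_rot: [[0.996, 0.092, -0.003], [0.092, -0.996, -0.001], [-0.003, 0.001, -1.0]]
force: [-16.7, 2.2, 22.0]
width: 0.0356
finger_force: 32.2
```

```bash
python3 - <<'E'
from h import *
prof()
E
```

```text
line n 6177 ang 60.1 ends [[18.1, -53.3], [46.7, -3.6]]
line n 3424 ang -29.4 ends [[-24.4, -30.2], [16.4, -53.3]]
15.25 [ 0.5606 -0.1383  0.0782] [-16.7   2.2  22. ] 0.03564937157212355
```

The reaction is along the socket axis and the top height matches (119.5 vs 118.7 mm), so the relay is home. I relax, open and retreat.

In the tool's units: -0.003 m / 0.6 = -0.005, -0.001 m / 0.6 = -0.0017.

Request:
servo_tool(moves=[[[-0.0017, 0, -0.005, 0], [-0.0017, 0, -0.005, 0]]])

```text
clock: 15.5
ee_pos: [0.5611, -0.1384, 0.0785]
ee_rot: [[0.996, 0.092, 0.0], [0.092, -0.996, -0.001], [0.0, 0.001, -1.0]]
force: [-8.1, 0.5, 9.5]
width: 0.036
finger_force: 30.8
```

Request:
servo_tool(moves=[[[0, 0, 0, 0], [0, 0, 0, 0], [0, 0, 0, 0], [0, 0, 0, 0], [0, 0, 0, 0], [0, 0, 0, 0], [0, 0, 0, 0]]], claw=-1)

```text
clock: 16.2
ee_pos: [0.5616, -0.1382, 0.0765]
ee_rot: [[0.996, 0.092, -0.0], [0.092, -0.996, -0.0], [-0.0, 0.0, -1.0]]
force: [0.4, 0.2, 0.6]
width: 0.0853
finger_force: 0.0
```

In the tool's units: -0.16 m / 0.6 = -0.2667, -0.15 m / 0.6 = -0.25.

Request:
servo_tool(moves=[[[0, 0, -0.0333, 0], [0, 0, -0.0833, 0], [0, 0, -0.15, 0], [-0.0333, 0, -0.2167, 0], [-0.0667, 0.05, -0.25, 0], [-0.1, 0.1, -0.2667, 0], [-0.1167, 0.1667, -0.2667, 0], [-0.1167, 0.1667, -0.2667, 0]]])

```text
clock: 17.0
ee_pos: [0.5, -0.2485, 0.2372]
ee_rot: [[0.996, 0.086, 0.001], [0.086, -0.996, -0.003], [0.0, 0.003, -1.0]]
force: [-0.3, -0.2, 0.2]
width: 0.0852
finger_force: 0.0
```

```bash
python3 - <<'E'
from h import *
o=manip.get_obs();print(o['clock'],np.round(o['ee_pos'],4),o['joints'])
f=grab_frame('wrist');cv2.imwrite('pics/w5.png',f['frame']); P=cloud(f)
y=np.radians(5.3);R=np.array([[np.cos(y),-np.sin(y)],[np.sin(y),np.cos(y)]])
S=np.array([.5843,-.136,.0685]); d=P-S; q=np.c_[d.reshape(-1,3)[:,:2]@R,d.reshape(-1,3)[:,2]]*1000
s=np.c_[q[:,0]*.866+q[:,2]*.5,q[:,1],-q[:,0]*.5+q[:,2]*.866]  # socket frame
m=(abs(s[:,0])<22)&(abs(s[:,1])<14)&(s[:,2]>40)&(s[:,2]<80); A=np.c_[s[m][:,:2],np.ones(m.sum())]; k=np.linalg.lstsq(A,s[m][:,2],rcond=None)[0]; print('relay top',m.sum(),np.median(s[m][:,2]),'slopes deg',np.degrees(k[:2]),s[m].mean(0))
m=(abs(s[:,0])<45)&(abs(s[:,1])<45)&((abs(s[:,0])>34)|(abs(s[:,1])>30))&(abs(s[:,2])<12); print('panel z',np.median(s[m][:,2]))
m=(abs(s[:,0])<40)&(abs(s[:,1])<30)&(s[:,2]>50)&(s[:,2]<66); print(cv2.minAreaRect(s[m][:,:2].astype(np.float32)))
# key wing
K=(P.reshape(-1,3)); O=np.array([.6463,-.1975]); kc=O+R@[-.025,-.06]; m=(np.hypot(*(K[:,:2]-kc).T)<.045)&(K[:,2]>.108)&(K[:,2]<.15); print('key nominal',kc,m.sum(),cv2.minAreaRect((K[m][:,:2]*1000).astype(np.float32)),np.percentile(K[m][:,2],[5,50,95]))
E
```

```text
17.0 [ 0.5    -0.2485  0.2372] [-32.17084992   5.91725341  76.87464524  -0.13188991  97.07978101
  52.87277228]
relay top 1525 58.34264413862868 slopes deg [0.22415027 0.01313951] [ 1.50432557 -0.13270688 58.36699767]
panel z 0.34167462220151457
((1.8631229400634766, -0.5425224304199219), (36.433380126953125, 52.03422164916992), 89.39657592773438)
key nominal [ 0.62694912 -0.25955275] 1289 ((625.7721557617188, -260.01019287109375), (15.127022743225098, 60.5139045715332), 87.1321029663086) [0.12006081 0.13584718 0.13816041]
```

View pics/w5.png

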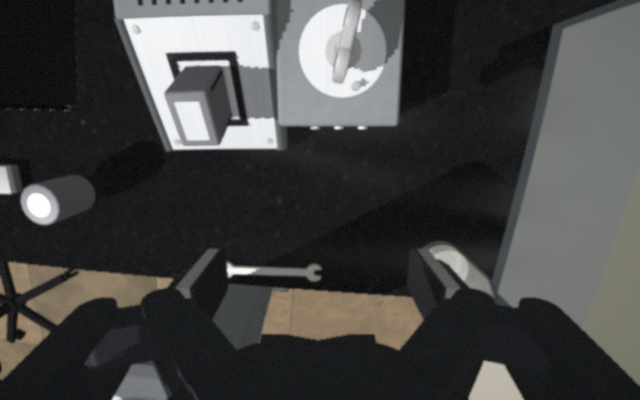

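Wrist view: the relay is seated at (200,105) inside the bezel, its top 58.0 mm above the panel, so it is flush. The key wing runs (355,5)–(338,80), centred at (626,-260) mm with yaw about -3°. To wind in one sweep within the wrist range, I turn the hand by -172° first, then descend.

In the tool's units: 0.1245 m / 0.6 = 0.2075, 0.0223 m / 0.6 = 0.0372, -68 degrees / 180 = -0.3778.

Request:
servo_tool(moves=[[[0.0333, 0.005, 0, -0.0472], [0.0667, 0.0117, 0, -0.0944], [0.1, 0.0183, 0, -0.1417], [0.1333, 0.0233, 0, -0.1889], [0.1667, 0.03, 0, -0.2361], [0.1917, 0.035, 0, -0.2833], [0.2075, 0.0372, 0, -0.3306], [0.2075, 0.0372, 0, -0.3778]]])

```text
clock: 17.85
ee_pos: [0.6285, -0.2533, 0.2352]
ee_rot: [[0.28, 0.96, -0.001], [0.96, -0.28, 0.001], [0.001, -0.001, -1.0]]
force: [0.5, -1.4, -0.8]
width: 0.0852
finger_force: 0.0
```

In the tool's units: -68 degrees / 180 = -0.3778.

Request:
servo_tool(moves=[[[0, 0, 0, -0.0472], [0, 0, 0, -0.0944], [0, 0, 0, -0.1417], [0, 0, 0, -0.1889], [0, 0, 0, -0.2361], [0, 0, 0, -0.2833], [0, 0, 0, -0.3306], [0, 0, 0, -0.3778]]])

```text
clock: 18.65
ee_pos: [0.6274, -0.2534, 0.2361]
ee_rot: [[-0.785, 0.62, -0.001], [0.62, 0.785, 0.001], [0.001, 0.0, -1.0]]
force: [0.1, 0.1, 0.7]
width: 0.0851
finger_force: 0.0
```

In the tool's units: -36 degrees / 180 = -0.2.

Request:
servo_tool(moves=[[[0, 0, 0, -0.0472], [0, 0, 0, -0.0944], [0, 0, 0, -0.1417], [0, 0, 0, -0.1889], [0, 0, 0, -0.2], [0, 0, 0, -0.2], [0, 0, 0, -0.2]]])

```text
clock: 19.35
ee_pos: [0.6273, -0.254, 0.2362]
ee_rot: [[-0.999, 0.047, -0.0], [0.047, 0.999, 0.001], [0.001, 0.001, -1.0]]
force: [0.7, -0.1, 0.3]
width: 0.0854
finger_force: 0.0
```

```bash
python3 - <<'E'
from h import *
o=manip.get_obs();print(o['clock'],np.round(o['ee_pos'],4),np.round(o['ee_rot'],3).tolist(),o['joints'])
f=grab_frame('wrist'); P=cloud(f).reshape(-1,3); kc=np.array([.626,-.260])
for lo,hi in((.118,.15),(.128,.145)):
    m=(np.hypot(*(P[:,:2]-kc).T)<.045)&(P[:,2]>lo)&(P[:,2]<hi); s=P[m][:,:2]*1000
    r=cv2.minAreaRect(s.astype(np.float32)); l=cv2.fitLine(s.astype(np.float32),cv2.DIST_HUBER,0,.01,.01).ravel()
    print(m.sum(),r,np.degrees(np.arctan2(l[1],l[0])),l[2:])
b=grab_frame('top'); Q=cloud(b).reshape(-1,3)
E
```

```text
19.35 [ 0.6273 -0.254   0.2362] [[-0.999, 0.047, -0.0], [0.047, 0.999, 0.001], [0.001, 0.001, -1.0]] [-2.68476560e+01  2.15391117e+01  5.81033112e+01  1.45579952e-02
  1.00395713e+02 -1.14126406e+02]
910 ((626.4183959960938, -259.8216857910156), (15.114479064941406, 60.44142150878906), 85.82779693603516) -7.4973683 [ 623.4613 -259.6547]
801 ((627.1273193359375, -260.1557312011719), (11.100200653076172, 58.98884582519531), 82.3656234741211) -7.8269258 [ 624.5225  -259.78784]
```

Refined wing yaw is -7.6°, centre (627,-260). Descend and grip.

In the tool's units: 0.132 m / 0.6 = 0.22, -0.006 m / 0.6 = -0.01, 4.9 degrees / 180 = 0.0272.

Request:
servo_tool(moves=[[[0, -0.01, 0.0167, 0.0272], [0, -0.01, 0.0667, 0.0272], [0, -0.01, 0.1167, 0.0272], [0, -0.01, 0.1667, 0.0272], [0, -0.01, 0.2, 0.0272], [0, -0.01, 0.22, 0.0272], [0, -0.01, 0.22, 0.0272], [0, -0.01, 0.22, 0.0272]]])

```text
clock: 20.25
ee_pos: [0.6273, -0.2612, 0.1057]
ee_rot: [[-0.991, 0.133, 0.001], [0.133, 0.991, -0.001], [-0.001, -0.001, -1.0]]
force: [0.3, -0.5, 0.9]
width: 0.0852
finger_force: 0.0
```

Request:
servo_tool(moves=[[[0, 0, 0, 0], [0, 0, 0, 0], [0, 0, 0, 0], [0, 0, 0, 0], [0, 0, 0, 0], [0, 0, 0, 0], [0, 0, 0, 0], [0, 0, 0, 0]]], claw=1, grip_force=50)

```text
clock: 21.05
ee_pos: [0.627, -0.2604, 0.1052]
ee_rot: [[-0.991, 0.132, 0.001], [0.132, 0.991, 0.001], [-0.0, 0.001, -1.0]]
force: [-0.9, 3.0, 3.0]
width: 0.0134
finger_force: 48.9
```

```bash
python3 - <<'E'
from h import *
o=manip.get_obs();print(o['clock'],np.round(o['ee_pos'],4),np.round(o['force'],1),np.round(o['ft_torque'],2),o['width'],o['joints'][5])
E
```

```text
21.05 [ 0.627  -0.2604  0.1052] [-0.9  3.   3. ] [ 0.66  0.1  -0.03] 0.01340834647873596 -109.75326681981755
```

In the tool's units: 50 degrees / 180 = 0.2778.

Request:
servo_tool(moves=[[[0, 0, 0, 0.0222], [0, 0, 0, 0.0556], [0, 0, 0, 0.0944], [0, 0, 0, 0.1333], [0, 0, 0, 0.1722], [0, 0, 0, 0.2111], [0, 0, 0, 0.25], [0, 0, 0, 0.2778]]])

```text
clock: 21.85
ee_pos: [0.6276, -0.2594, 0.1052]
ee_rot: [[-0.533, 0.846, 0.002], [0.846, 0.533, 0.002], [0.001, 0.003, -1.0]]
force: [0.3, 5.2, 3.9]
width: 0.0134
finger_force: 48.9
```

```bash
python3 - <<'E'
from h import *
o=manip.get_obs();print(o['clock'],np.round(o['ee_pos'],4),np.round(o['force'],1),np.round(o['ft_torque'],2),o['width'],o['joints'][5])
f=grab_frame('wrist');cv2.imwrite('pics/w6.png',f['frame'])
E
```

```text
21.85 [ 0.6276 -0.2594  0.1052] [0.3 5.2 3.9] [ 0.86 -0.1   0.11] 0.013387998204743493 -59.53029467294959
```

View pics/w6.png

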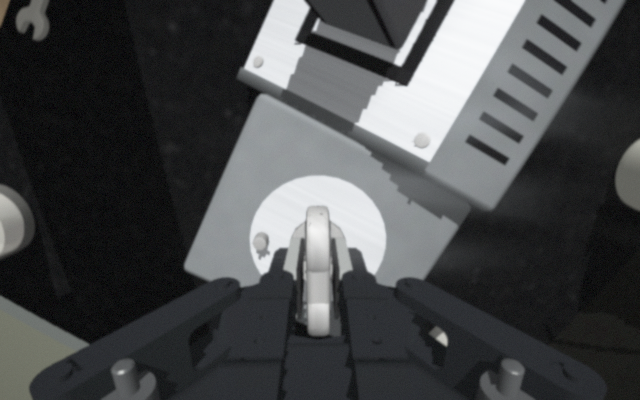

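Wrist view: the wing is held squarely at (318,270), with the post at (261,241). I keep winding.

In the tool's units: 60 degrees / 180 = 0.3333.

Request:
servo_tool(moves=[[[0, 0, 0, 0.0389], [0, 0, 0, 0.0833], [0, 0, 0, 0.1278], [0, 0, 0, 0.1722], [0, 0, 0, 0.2167], [0, 0, 0, 0.2611], [0, 0, 0, 0.3056], [0, 0, 0, 0.3333]]])

```text
clock: 22.7
ee_pos: [0.6289, -0.2594, 0.1052]
ee_rot: [[0.466, 0.885, 0.005], [0.885, -0.466, 0.002], [0.004, 0.003, -1.0]]
force: [5.2, 5.4, 2.1]
width: 0.0135
finger_force: 48.7
```

In the tool's units: 12 degrees / 180 = 0.0667.

Request:
servo_tool(moves=[[[0, 0, 0, 0.0167], [0, 0, 0, 0.0333], [0, 0, 0, 0.05], [0, 0, 0, 0.0667]]])

```text
clock: 23.1
ee_pos: [0.6291, -0.2595, 0.1052]
ee_rot: [[0.638, 0.77, 0.005], [0.77, -0.638, 0.001], [0.004, 0.003, -1.0]]
force: [4.3, 4.2, 1.4]
width: 0.0135
finger_force: 48.7
```

```bash
cat > s.py <<'E'
from h import *
o=manip.get_obs();R=np.array(o['ee_rot']);print(o['clock'],np.round(o['ee_pos'],4),np.round(o['force'],1),np.round(o['ft_torque'],2),o['width'],o['joints'][5],'yaw',np.degrees(np.arctan2(R[1,0],R[0,0])))
E
python3 s.py
```

```text
23.1 [ 0.6291 -0.2595  0.1052] [4.3 4.2 1.4] [ 0.76 -0.8   0.06] 0.013515365157523421 12.357613375731393 yaw 50.33815264496461
```

In the tool's units: 10 degrees / 180 = 0.0556.

Request:
servo_tool(moves=[[[0, 0, 0, 0.0167], [0, 0, 0, 0.0333], [0, 0, 0, 0.05], [0, 0, 0, 0.0556]]])

```text
clock: 23.5
ee_pos: [0.6292, -0.2597, 0.1052]
ee_rot: [[0.762, 0.648, 0.006], [0.648, -0.762, 0.001], [0.005, 0.003, -1.0]]
force: [5.3, 5.2, 1.2]
width: 0.0134
finger_force: 48.7
```

```bash
python3 s.py
```

```text
23.5 [ 0.6292 -0.2597  0.1052] [5.3 5.2 1.2] [ 0.68 -0.85  0.13] 0.013418067093413236 22.30651751190527 yaw 40.38420496280527
```

In the tool's units: 8 degrees / 180 = 0.0444.

Request:
servo_tool(moves=[[[0, 0, 0, 0.0167], [0, 0, 0, 0.0333], [0, 0, 0, 0.0444], [0, 0, 0, 0.0444]]])

```text
clock: 23.9
ee_pos: [0.6293, -0.2598, 0.1052]
ee_rot: [[0.844, 0.537, 0.006], [0.537, -0.844, 0.001], [0.005, 0.003, -1.0]]
force: [4.6, 3.6, 1.5]
width: 0.0137
finger_force: 48.7
```

```bash
python3 s.py
```

```text
23.9 [ 0.6293 -0.2598  0.1052] [4.6 3.6 1.5] [ 0.64 -0.85  0.43] 0.013665996751796139 30.21600872977863 yaw 32.47961536701156
```

In the tool's units: 4 degrees / 180 = 0.0222.

Request:
servo_tool(moves=[[[0, 0, 0, 0.0111], [0, 0, 0, 0.0222], [0, 0, 0, 0.0222]]])

```text
clock: 24.2
ee_pos: [0.6282, -0.2606, 0.1052]
ee_rot: [[0.88, 0.476, 0.004], [0.476, -0.88, -0.0], [0.003, 0.002, -1.0]]
force: [4.3, 3.6, 1.5]
width: 0.0134
finger_force: 48.8
```

```bash
python3 s.py
```

```text
24.2 [ 0.6282 -0.2606  0.1052] [4.3 3.6 1.5] [ 0.45 -0.61 -0.04] 0.01337218039850477 34.243657019825484 yaw 28.41124476205156
```

In the tool's units: 5 degrees / 180 = 0.0278.

Request:
servo_tool(moves=[[[0, 0, 0, 0.0111], [0, 0, 0, 0.0222], [0, 0, 0, 0.0278], [0, 0, 0, 0.0278]]])

```text
clock: 24.6
ee_pos: [0.6283, -0.2605, 0.1052]
ee_rot: [[0.917, 0.399, 0.004], [0.399, -0.917, -0.0], [0.003, 0.002, -1.0]]
force: [4.9, 2.5, 2.2]
width: 0.0136
finger_force: 55.3
```

```bash
python3 s.py; python3 - <<'E'
from h import *
f=grab_frame('wrist');cv2.imwrite('pics/w7.png',f['frame'][150:360,200:440].repeat(2,0).repeat(2,1))
E
```

```text
24.6 [ 0.6283 -0.2605  0.1052] [4.9 2.5 2.2] [ 0.41 -0.56  0.54] 0.013647296262451944 39.138765033751895 yaw 23.521176943655234
```

View pics/w7.png

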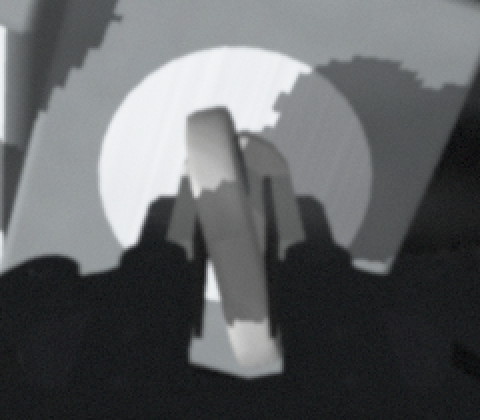

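The crop shows the wing lagging the hand by about 10°, and the torque rose to 0.54 N m against about 0.1 while running. So the key is at its stop and the pads slip. I've also gone over the picture-viewing limit (13 viewed against 10), so from here I use numbers only. Open, rise, and measure the wing.

Request:
servo_tool(moves=[[[0, 0, 0, 0], [0, 0, 0, 0], [0, 0, 0, 0], [0, 0, 0, 0], [0, 0, 0, 0], [0, 0, 0, 0]]], claw=-1)

```text
clock: 25.25
ee_pos: [0.6266, -0.2612, 0.1045]
ee_rot: [[0.918, 0.396, -0.0], [0.396, -0.918, -0.0], [-0.0, 0.0, -1.0]]
force: [0.0, 0.2, 0.4]
width: 0.0856
finger_force: 0.0
```

In the tool's units: -0.13 m / 0.6 = -0.2167, -0.12 m / 0.6 = -0.2.

Request:
servo_tool(moves=[[[0, 0, -0.0333, 0], [0, 0, -0.0833, 0], [0, 0, -0.15, 0], [0, 0, -0.2, 0], [0, 0, -0.2167, 0], [0, 0, -0.2167, 0]]])

```text
clock: 25.85
ee_pos: [0.6275, -0.2614, 0.2369]
ee_rot: [[0.918, 0.397, 0.004], [0.397, -0.918, -0.002], [0.003, 0.003, -1.0]]
force: [-0.2, -0.1, -0.3]
width: 0.0854
finger_force: 0.0
```

```bash
cat > k.py <<'E'
from h import *
f=grab_frame('wrist'); P=cloud(f).reshape(-1,3); kc=np.array([.6265,-.260])
for lo,hi in((.122,.145),(.128,.145)):
    m=(np.hypot(*(P[:,:2]-kc).T)<.04)&(P[:,2]>lo)&(P[:,2]<hi); s=P[m][:,:2]*1000
    l=cv2.fitLine(s.astype(np.float32),cv2.DIST_HUBER,0,.01,.01).ravel()
    print(m.sum(),cv2.minAreaRect(s.astype(np.float32)),'yaw',np.degrees(np.arctan2(l[1],l[0])),l[2:])
E
python3 k.py; python3 s.py
```

```text
878 ((627.82177734375, -259.8924255371094), (60.412078857421875, 11.166007041931152), 36.072208404541016) yaw 36.338066 [ 630.33813 -258.63574]
821 ((627.3805541992188, -260.2125549316406), (59.32256317138672, 11.157625198364258), 36.08390426635742) yaw 36.30344 [ 629.5051 -259.0193]
25.9 [ 0.6268 -0.261   0.2343] [ 0.1 -0.6 -0.2] [-0.08  0.03 -0.01] 0.08527645198900648 39.24530003561702 yaw 23.366285525423347
```

Wing rests at 36.2°. I regrip it squarely and test the stop once more.

In the tool's units: 0.13 m / 0.6 = 0.2167, -0.0005 m / 0.6 = -0.0008, -12.8 degrees / 180 = -0.0711.

Request:
servo_tool(moves=[[[0.0012, -0.0008, 0.0333, -0.0333], [0.0012, -0.0008, 0.0833, -0.0711], [0.0012, -0.0008, 0.15, -0.0711], [0.0012, -0.0008, 0.2, -0.0711], [0.0012, -0.0008, 0.2167, -0.0711], [0.0012, -0.0008, 0.2167, -0.0711]]])

```text
clock: 26.5
ee_pos: [0.625, -0.2591, 0.0998]
ee_rot: [[0.807, 0.59, -0.008], [0.59, -0.807, 0.004], [-0.004, -0.008, -1.0]]
force: [0.4, 0.3, 0.5]
width: 0.0856
finger_force: 0.0
```

Request:
servo_tool(moves=[[[0, 0, 0, 0], [0, 0, 0, 0], [0, 0, 0, 0], [0, 0, 0, 0], [0, 0, 0, 0], [0, 0, 0, 0], [0, 0, 0, 0]]], claw=1, grip_force=50)

```text
clock: 27.2
ee_pos: [0.6279, -0.2608, 0.106]
ee_rot: [[0.807, 0.59, 0.002], [0.59, -0.807, -0.002], [0.001, 0.003, -1.0]]
force: [0.5, -0.8, 4.1]
width: 0.0136
finger_force: 48.8
```

In the tool's units: 2 degrees / 180 = 0.0111.

Request:
servo_tool(moves=[[[0, 0, 0, 0.0056], [0, 0, 0, 0.0111], [0, 0, 0, 0.0111]]])

```text
clock: 27.5
ee_pos: [0.6279, -0.2608, 0.1059]
ee_rot: [[0.828, 0.561, 0.002], [0.561, -0.828, -0.002], [0.001, 0.003, -1.0]]
force: [0.2, -1.7, 4.8]
width: 0.0135
finger_force: 49.1
```

```bash
python3 s.py
```

```text
27.5 [ 0.6279 -0.2608  0.1059] [ 0.2 -1.7  4.8] [-0.21 -0.11  0.23] 0.013520278058615665 28.552108659189024 yaw 34.132189425914746
```

In the tool's units: 2 degrees / 180 = 0.0111.

Request:
servo_tool(moves=[[[0, 0, 0, 0.0056], [0, 0, 0, 0.0111], [0, 0, 0, 0.0111]]])

```text
clock: 27.8
ee_pos: [0.6279, -0.2607, 0.106]
ee_rot: [[0.846, 0.532, 0.002], [0.532, -0.846, -0.002], [0.001, 0.003, -1.0]]
force: [0.8, -1.6, 5.6]
width: 0.0131
finger_force: 49.1
```

```bash
python3 s.py
```

```text
27.8 [ 0.6279 -0.2607  0.106 ] [ 0.8 -1.6  5.6] [-0.27 -0.09  0.44] 0.013082626773618114 30.515601157826275 yaw 32.17354177531044
```

The stop is confirmed: torque climbs from 0.23 to 0.44 N m over 2°. Release, retreat and check.

Request:
servo_tool(moves=[[[0, 0, 0, 0], [0, 0, 0, 0], [0, 0, 0, 0], [0, 0, 0, 0], [0, 0, 0, 0], [0, 0, 0, 0]]], claw=-1)

```text
clock: 28.4
ee_pos: [0.6271, -0.2602, 0.1044]
ee_rot: [[0.847, 0.532, -0.0], [0.532, -0.847, 0.0], [-0.0, -0.0, -1.0]]
force: [-0.0, -0.7, 0.1]
width: 0.0856
finger_force: 0.0
```

Request:
servo_tool(moves=[[[0, 0, -0.0333, 0], [0, 0, -0.0833, 0], [0, 0, -0.15, 0], [0, 0, -0.2, 0], [0, 0, -0.2167, 0], [0, 0, -0.2167, 0]]])

```text
clock: 29.0
ee_pos: [0.6279, -0.2606, 0.2369]
ee_rot: [[0.846, 0.532, 0.004], [0.532, -0.846, -0.002], [0.002, 0.004, -1.0]]
force: [-0.3, -0.4, -0.2]
width: 0.0857
finger_force: 0.0
```

```bash
python3 k.py; python3 s.py
```

```text
851 ((628.0364379882812, -259.8258056640625), (59.95233917236328, 11.309483528137207), 36.58280563354492) yaw 36.603943 [ 630.44165 -258.12653]
796 ((627.4071044921875, -260.1799621582031), (58.50613021850586, 11.199226379394531), 36.45765686035156) yaw 36.580254 [ 629.56055 -258.7297 ]
29.05 [ 0.6272 -0.2602  0.2342] [-0.  -0.6 -0.3] [ 0.02 -0.05 -0.03] 0.08553107101032671 30.521190370529265 yaw 32.164981331856346
```

In the tool's units: -0.14 m / 0.6 = -0.2333, -0.12 m / 0.6 = -0.2.

Request:
servo_tool(moves=[[[-0.0667, 0, 0, 0], [-0.1333, 0, 0, 0], [-0.2, 0, 0, 0], [-0.2333, 0, 0, 0], [-0.2333, 0, 0, 0]]])

```text
clock: 29.55
ee_pos: [0.5056, -0.3358, 0.2315]
ee_rot: [[0.849, 0.529, -0.005], [0.529, -0.849, 0.003], [-0.003, -0.005, -1.0]]
force: [-0.0, 0.5, -0.4]
width: 0.0852
finger_force: 0.0
```

```bash
python3 k.py; python3 - <<'E'
from h import *
f=grab_frame('wrist'); P=cloud(f).reshape(-1,3); t=cloud(grab_frame('top')).reshape(-1,3)
y=np.radians(5.3);R=np.array([[np.cos(y),-np.sin(y)],[np.sin(y),np.cos(y)]]); S=np.array([.5843,-.136,.0685])
for Q in(P,t):
    d=Q-S; q=np.c_[d[:,:2]@R,d[:,2]]*1000; s=np.c_[q[:,0]*.866+q[:,2]*.5,q[:,1],-q[:,0]*.5+q[:,2]*.866]
    m=(abs(s[:,0])<22)&(abs(s[:,1])<14)&(s[:,2]>40)&(s[:,2]<80); print('relay top',m.sum(),np.median(s[m][:,2]) if m.any() else '')
m=(np.hypot(t[:,0]-.458,t[:,1]-.045)<.06)&(t[:,2]>.075)&(t[:,2]<.095); print('round',m.sum(),t[m].mean(0) if m.any() else '')
o=manip.get_obs();print(o['clock'],o['ee_pos'],o['dq'])
E
```

```text
856 ((618.9290771484375, -266.4856262207031), (42.076202392578125, 11.32262897491455), 36.39727783203125) yaw 36.63094 [ 616.4076 -268.0852]
795 ((617.9818725585938, -267.363037109375), (36.31645965576172, 11.232810974121094), 35.2293701171875) yaw 36.898544 [ 617.2875  -267.58234]
relay top 1459 58.45346755177937
relay top 107 56.49026679606494
round 141 [0.45733085 0.04262729 0.08275194]
29.7 [ 0.50868224 -0.3339984   0.2324626 ] [ 0.94661788  0.10899238 -1.08373094 -0.03257236  0.07575939 -0.05045856]
```

```bash
python3 -c "
from rig import close_job
print(close_job())"
```

```text
the job is handed in; nothing more can be done
None
```

The block relay is plugged fully home with its shoulder flush and released, the timer key is wound to its stop, and the round relay was not touched; the job is handed in, though I viewed 13 pictures against the limit of 10.

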